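# Tip used lens blocks through a funnel into their jar

## Task

The five lens blocks in the tipping pan belong in the clear jar. Slide the job tray with jar and funnel up to the stand so that the funnel is under the spout, tip the pan with its rocker bar until all five blocks have gone through the funnel into the jar, then set the pan level again. Leave the jar upright in its tray with the funnel in it, spill nothing, and leave the other things on the bench alone.

Things in the scene. Friction and masses are not known exactly. Their poses are not given: they have to be found in the camera images.
- stand: Fixed grey tipping stand. Origin on the bench, below the axle; z up, +y to the back of the pan, -y the way it pours, x along the axle. Base plate 150 (x) x 150 (y) x 20 mm high, from y = -10 to +140 mm, and two upright cheeks 8 mm thick at x = +-60 mm, 220 mm high. The front face of base and cheeks, at y = -10 mm, is the stop for the job tray.
- axle (a point): The pan's axle: centre, 210 mm above the bench, over the stand's origin, axes as the stand's.
- pan (a joint): Tilt of the pan about the axle, rad: 0 = level (end stop), grows as the back of the pan rises and it pours towards the stand's -y; end stop at 0.95. A stiff hinge (0.25 N m of friction) that stays where it is left. Turned by the rocker bar: pressing its front pad straight down (about 4 N) tips the pan, pressing its rear pad straight down levels it.
- pan_lip (a point): Middle of the spout's lip edge, on the pan's floor; turns with the pan. The aluminium pan's floor is level with the axle and reaches from this 50 mm wide lip, 40 mm in front of the axle, to the back wall 144 mm behind it; 98 mm wide outside, walls 30 mm high.
- front_pad (a point): Top of the rubber pad near the front (stand's -y) end of the rocker bar. The bar is straight steel, 180 x 30 x 6 mm, fixed to the pan on the stand's -x side, its middle at the axle's height, at stand x = -110 mm; pads 34 mm long, centred 72 mm from the middle. Pan level: bar slopes 0.475 rad, front end up. Pan fully tipped: it slopes 0.475 rad the other way.
- rear_pad (a point): Top of the rubber pad near the rear (stand's +y) end of the rocker bar, 72 mm from the bar's middle; low while the pan is level, high when it is tipped.
- pour_spot (a point): Point on the bench, 68 mm in front (-y) of the stand's origin, where the jar's axis should be for pouring. With the tray square against the stop the jar's axis is 65 mm in front.
- tray: White job tray (250 to 490 g) with jar and funnel, free to slide. 130 (x) x 210 (y) mm, walls 22 mm high, 4 mm thick, floor 4 mm. Origin under its centre. The jar stands at tray (0, +50) mm between four small fixed blocks. At the -y end a grip tab stands up: 45 (x) x 14 (y) mm, centred at tray (0, -98) mm, top 64 mm above the bench. The +y end goes against the stand.
- jar: Clear open jar, straight tube 54 mm outside, 46 mm inside diameter, 110 mm high, floor 5 mm thick, 200 g; origin under its centre, z up. It stands loose on the tray's floor.
- funnel: Loose grey wide funnel hanging in the jar's mouth, 70 g: stem 40 mm outside and 34 mm inside diameter, 25 mm long, which goes into the jar, then a 45 mm high cone to a 120 mm wide mouth. Origin at the stem's lower end, z up; it rests on the jar's rim by four lugs 25 mm above the origin.
- funnel_mouth (a point): Centre of the funnel's mouth, 159 mm above the bench when seated.
- case: Bystander: dark spectacle case 70 x 160 x 45 mm, origin under its centre.
- cleaner: Bystander: lens cleaner bottle, 44 mm diameter, 130 mm high, origin under its centre.
- driver: Bystander: screwdriver 130 mm long lying on the bench.
- screwcup: Bystander: small white bowl 60 mm wide, 40 mm high, origin under its centre.
- glasses: Bystander: pair of spectacles, open, about 130 mm wide and 140 mm deep, 46 mm high, origin on the bench below the bridge.
- block0: Black plastic lens block, one of five alike: disc 16 mm diameter, 5 mm thick, with a stem 9 mm diameter, 8 mm long; 12 g. Origin in the middle of the disc's flat face, z along the stem. Lies loose in the pan at the start.
- block1: Black plastic lens block, one of five alike: disc 16 mm diameter, 5 mm thick, with a stem 9 mm diameter, 8 mm long; 12 g. Origin in the middle of the disc's flat face, z along the stem. Lies loose in the pan at the start.
- block2: Black plastic lens block, one of five alike: disc 16 mm diameter, 5 mm thick, with a stem 9 mm diameter, 8 mm long; 12 g. Origin in the middle of the disc's flat face, z along the stem. Lies loose in the pan at the start.
- block3: Black plastic lens block, one of five alike: disc 16 mm diameter, 5 mm thick, with a stem 9 mm diameter, 8 mm long; 12 g. Origin in the middle of the disc's flat face, z along the stem. Lies loose in the pan at the start.
- block4: Black plastic lens block, one of five alike: disc 16 mm diameter, 5 mm thick, with a stem 9 mm diameter, 8 mm long; 12 g. Origin in the middle of the disc's flat face, z along the stem. Lies loose in the pan at the start.

How it is judged:
On the way, in this order (a step that is already met when the one before it is completed fails the run):
1. the jar is under the spout (its axis within 35 mm of the pour spot), with the pan still level (horizontal distance between jar and pour_spot below 0.035 m and value of joint pan below 0.1 rad), for 0.2 s.
2. the pan is tipped (over 0.5 rad) and all five blocks are down in the jar (horizontal distance between each of block0, block1, block2, block3, block4 and jar below 0.026 m and z of block0 in the frame of jar between -0.002 and 0.075 m and z of block1 in the frame of jar between -0.002 and 0.075 m and z of block2 in the frame of jar between -0.002 and 0.075 m and z of block3 in the frame of jar between -0.002 and 0.075 m and z of block4 in the frame of jar between -0.002 and 0.075 m and value of joint pan above 0.5 rad), for 0.1 s.
At the end, for the whole second after the job is handed in: All five blocks at rest in the jar (26 mm of its axis, under 75 mm up), jar upright (0.15 rad) in its place in the tray (12 mm of its floor), funnel in its mouth (tilt under 0.25 rad, mouth within 30 mm of the jar axis and under 175 mm above its underside), pan level (under 0.1 rad) (horizontal distance between each of block0, block1, block2, block3, block4 and jar below 0.026 m and z of block0 in the frame of jar between -0.002 and 0.075 m and z of block1 in the frame of jar between -0.002 and 0.075 m and z of block2 in the frame of jar between -0.002 and 0.075 m and z of block3 in the frame of jar between -0.002 and 0.075 m and z of block4 in the frame of jar between -0.002 and 0.075 m and angle between jar's own z axis and vertical below 0.15 rad and angle between funnel's own z axis and vertical below 0.25 rad and horizontal distance between funnel_mouth and jar below 0.03 m and z of funnel_mouth in the frame of jar below 0.175 m and value of joint pan below 0.1 rad and horizontal distance between jar and tray below 0.06 m and z of jar in the frame of tray below 0.012 m and linear speed of jar below 0.02 m/s and linear speed of each of block0, block1, block2, block3, block4 below 0.03 m/s); the robot touches nothing.
It fails at once if a bystander is pushed more than 30 mm from its place (distance of any of case, cleaner, driver, screwcup, glasses from where it was at the start of the episode above 0.03 m).
It fails at once if the jar is tipped more than 0.6 rad (angle between jar's own z axis and vertical above 0.6 rad).
It also fails if it takes over 58 s, if anything falls off the work surface, if the arm or the gripper's body presses on something with over 40 N, if the wrist force passes 120 N, or if a joint passes its speed limit or range.

## Robot

A 6-joint arm with a two-finger parallel gripper is mounted at the origin on the work surface. World frame = base frame: x ahead of the robot, y to its left, z up, the work surface at z = 0. Lengths are in m, angles in rad, forces in N, time in s.
With the tool pointing down it reaches from about 0.375 to 0.9 m from the base axis. Payload 3.1 kg.
Tool frame: the origin (TCP) lies midway between the tips of the shut fingers; the grasp point (between the pads) lies robot.grip_depth behind it (robot.grip_depth is the distance from the TCP to the grasp point, in m); z points along the fingers, y is the line along which they close (so a half turn about z gives the same grasp; the last joint's range is limited). The gripper opens to 87 mm and grips with 3 to 60 N. Pads are 19 mm wide; open, the fingers measure 117 mm over their backs; the gripper's body (75 mm by 190 mm) begins 51 mm behind the grasp point.
Start: joints at [-1.419, 0.527, 1.433, -0, 1.181, -0.178], TCP at [0.202, -0.591, 0.223] pointing down, gripper open.
Joint ranges: [-3.08, 3.08], [-0.75, 2.2], [0.22, 2.44], [-1.43, 4.57], [0, 2.65], [-2.85, 2.85]. Speed limits (rad/s): [2.79, 2.79, 3.14, 3.14, 3.14, 3.14].

## Interface

Orientations are given as a unit quaternion [x, y, z, w].
In Python, from rig import robot gives the robot as it stands.
- The arm moves only by the tool nudge_tcp, called by a JSON object that holds its "fn" and its "kwargs", one argument or row to a line. Schema: {"type":"object","properties":{"moves":{"type":"array","items":{"type":"object","properties":{"sx":{"type":"number"},"sy":{"type":"number"},"sz":{"type":"number"},"spin":{"type":"number"}},"additionalProperties":false},"minItems":1,"maxItems":20},"finger_gap":{"type":"number"},"squeeze":{"type":"number"},"only":{"type":"string"},"quiet":{"type":"boolean"},"lines":{"type":"string"}},"required":["moves"],"additionalProperties":false}. moves is a list of rows, 1 to 20 of them, each an object with the fields sx, sy, sz (the shift in m), spin (a turn about the tool's z in rad); a field left out counts as zero; each row shifts and turns the commanded pose from where the row before left it, along the tool's axes as they then stand; what a row does not reach is not made up. A row lasts 1/12 s, in which the tool goes at most 0.0417 m and 0.125 rad, less where a joint would pass 70% of its speed; a pose out of reach is approached as far as the arm can. finger_gap is the finger opening in m, set as the call begins (left out keeps the last). The fingers move at their own pace and stop on an object; squeeze is the grip in N (left out, the last holds). Time passes only in rows, so rows that do not move let the fingers close. The tool returns the time, the measured TCP pose, the force, the opening and the grip force at its end. only (a regular expression) keeps the lines of the reply that match it, lines (a string "A,B") keeps lines A to B, and quiet returns only ok. Input that does not fit is refused with a message, and nothing moves.
- robot.get_obs(): the state, without advancing time (a new reading comes with each control period).
- robot.camera(name): name is "side" or "top"; returns a dict with "img" (420x560x3 uint8, red, green, blue), "fx", "fy", "cx", "cy" (pixels), "xyz" and "attitude" of the camera in the world. Camera axes: x right, y down, z forward; pixel columns grow to the right and rows downward; lengths in m; the calibration is good to about 2 mm. A picture is of the moment at which its call begins. There is no depth.
- robot.hand_in(): hands the job in; it is judged then, once.
The state is a dict: "time": time; "q": joint angles; "joint_velocities": joint speeds; "joint_torque": joint torques, N m; "position": TCP position; "tool_rot": TCP orientation; "ft_force": force on the tool from outside, world axes, zero at the start; "moment": the same for the moment, N m; "grip_width": finger opening in m; "grip_force": force on a finger pad.
Only numpy, scipy, OpenCV 4.12 (cv2) and the standard library are available. Lean on these libraries where they do the work, as an engineer would, in place of code of your own. Each camera call takes 0.05 s, during which the arm holds its last target. There are 200 camera calls.

## Working session

There is one attempt and no reset: what is moved stays moved. The work goes in short steps, Python scripts to look and compute and a tool call to move; the robot and the scene stay as the last step left them, time stands still between calls to the robot, and variables do not carry over. Pictures are saved under pics/ and viewed, at most 10 in all, crops included, and the job is handed in when it is done.

```bash
ls; mkdir -p pics
```

Run:
```python
from rig import robot
import cv2
for n in("side","top"):
    c=robot.camera(n);cv2.imwrite(f"pics/{n}0.png",c["img"][:,:,::-1])
    print({k:v for k,v in c.items() if k!="img"})
o=robot.get_obs();print(o["time"],o["position"],o["tool_rot"],robot.grip_depth)
```

```text
pics
rig.py
{'fx': 379.4632158050896, 'fy': 379.4632158050896, 'cx': 274.7962163999033, 'cy': 212.240822470811, 'xyz': array([0.08522851, 0.97829439, 0.79341172]), 'attitude': array([-0.17610811,  0.85291974, -0.47920352,  0.10898553])}
{'fx': 529.4039703717057, 'fy': 529.4039703717057, 'cx': 270.53666897428207, 'cy': 210.04327521117187, 'xyz': array([0.35836013, 0.01420997, 1.58004024]), 'attitude': array([ 0.70648398, -0.70542632,  0.04161756, -0.03901369])}
0.1 [ 0.20231403 -0.59065093  0.2216752 ] [ 9.86433464e-01  1.64158617e-01 -3.41945330e-06 -9.84676583e-04] 0.0187
```

View pics/side0.png

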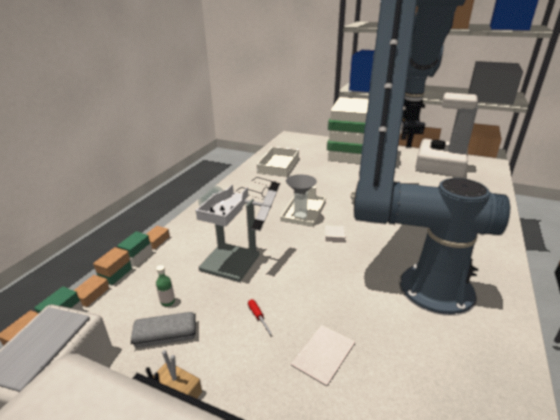

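View pics/top0.png

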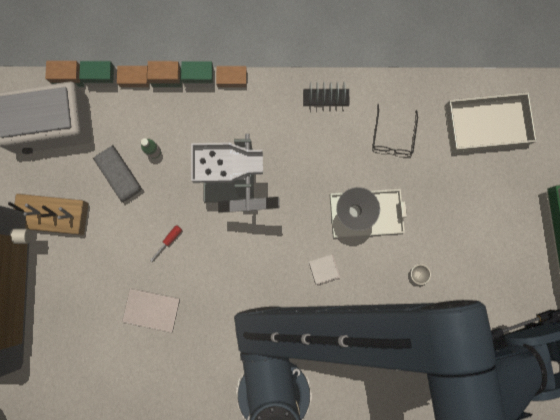

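The side view shows the stand around (232,235), the tray and funnel around (302,200), and the driver at (258,315). In the top view the pan is at (228,162) and pours right (world -y). The bar pads are at (222,206) and (272,203), the tray spans (331–403, 190–237), the funnel is at (357,209) and the tab at (403,211).

Create h.py:
```python
import numpy as np
from scipy.spatial.transform import Rotation as R
from rig import robot
C={'side':dict(f=379.4632,c=(274.796,212.241),p=np.array([0.08522851,0.97829439,0.79341172]),R=R.from_quat([-0.17610811,0.85291974,-0.47920352,0.10898553])),
'top':dict(f=529.404,c=(270.537,210.043),p=np.array([0.35836013,0.01420997,1.58004024]),R=R.from_quat([0.70648398,-0.70542632,0.04161756,-0.03901369]))}
def ray(n,u,v):
    c=C[n];return c['p'],c['R'].apply([(u-c['c'][0])/c['f'],(v-c['c'][1])/c['f'],1])
def onz(n,u,v,z):
    p,d=ray(n,u,v);return p+d*(z-p[2])/d[2]
def two(a,b):  # side px, top px -> point, gap
    p,d=ray('side',*a);q,e=ray('top',*b)
    s=np.linalg.lstsq(np.c_[d,-e],q-p,rcond=None)[0]
    A,B=p+d*s[0],q+e*s[1];return (A+B)/2,np.linalg.norm(A-B)
def proj(n,X):
    c=C[n];x=c['R'].inv().apply(np.asarray(X)-c['p']);return c['f']*x[:2]/x[2]+c['c']
```

Run:
```python
import cv2
t=cv2.imread('pics/top0.png');s=cv2.imread('pics/side0.png')
cv2.imwrite('pics/tz.png',cv2.resize(t[125:245,180:420],(800,400),interpolation=cv2.INTER_CUBIC))
cv2.imwrite('pics/sz.png',cv2.resize(s[160:280,185:345],(800,600),interpolation=cv2.INTER_CUBIC))
```

```text
(no output)
```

View pics/tz.png

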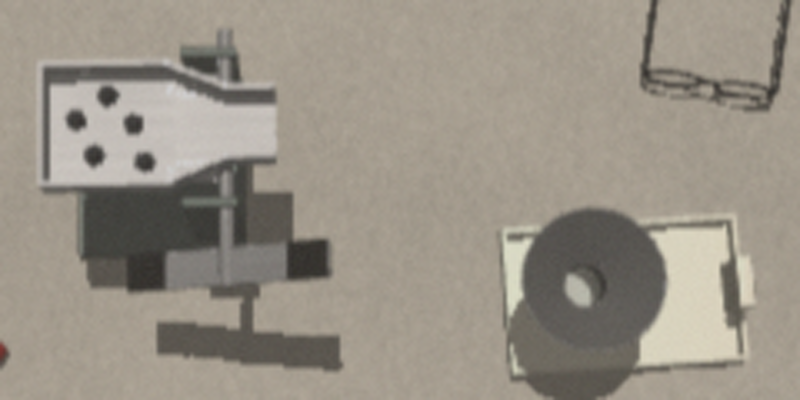

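View pics/sz.png

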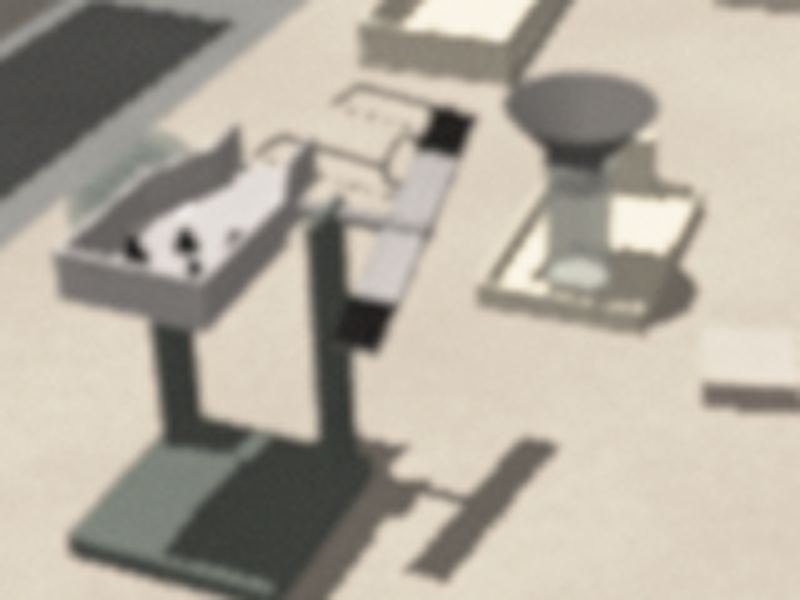

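The zooms show the front pad at side (274.6,186) and top (272.4,202.4), and the rear pad at side (257.6,225) and top (223.8,206.3). The tray corners, tab and funnel rim are clear in the top view. I'll triangulate these.

Run:
```python
from h import *
np.set_printoptions(precision=4,suppress=True)
T=lambda u,v:(180+u*.3,125+v*.3)
S=lambda u,v:(185+u/5,160+v/5)
for n,s,t in[('front',(448,130),(308,258)),('rear',(363,325),(146,271)),('barmid',(411,230),(226,263)),('funnel',(581,105),(595,278)),('trayFL',(482,295),(512,379)[:2]),('panback L',(62,258),(40,62)),('panback R',(205,298),(42,188)),('jarfloor/trayNW',(645,322),(512,379)),('trayleft far',(482,292),(502,230)),('tray TR',(703,203),(748,360))]:
    print(n,*two(S(*s),T(*t)))
P={k:onz('top',*T(*p),z) for k,p,z in[('c1',(502,228),.022),('c2',(736,215),.022),('c3',(748,360),.022),('c4',(512,379),.022),('fun',(595,278),.159),('tab',(747,281),.064),('axA',(225,32),.21),('axB',(226,263),.21),('lip1',(275,88),.24),('lip2',(275,160),.24),('bk1',(40,62),.24),('bk2',(42,188),.24)]}
for k,v in P.items():print(k,v)
c=[P[f'c{i}'][:2] for i in(1,2,3,4)]
print('sizes',[np.linalg.norm(c[i]-c[i-1]) for i in range(4)],'centre',np.mean(c,0))
d=(c[0]+c[3]-c[1]-c[2]);print('tray yaw',np.degrees(np.arctan2(-d[0],d[1])))
d=P['axA']-P['axB'];print('axle yaw',np.degrees(np.arctan2(d[1],d[0])),np.linalg.norm(d))
d=P['bk1']+P['bk2']-P['lip1']-P['lip2'];print('pan yaw',np.degrees(np.arctan2(-d[0],d[1])),np.linalg.norm(d)/2)
```

```text
front [0.5295 0.0041 0.244 ] 0.0033537267275361746
rear [0.5282 0.1336 0.1751] 0.002070451876997204
barmid [0.5288 0.0675 0.2054] 0.0066604038729305565
funnel [ 0.5252 -0.2301  0.1543] 0.0029168264442064715
trayFL [ 0.507  -0.1521  0.035 ] 0.12061319382214689
panback L [0.6838 0.2123 0.2308] 0.006188735136230399
panback R [0.5871 0.2109 0.2252] 0.001786241822290269
jarfloor/trayNW [ 0.4517 -0.1794  0.0083] 0.0028742183447412048
trayleft far [ 0.5846 -0.1726  0.0076] 0.005749034869937946
tray TR [ 0.471  -0.3933 -0.0041] 0.0005700681603672987
c1 [ 0.587 -0.17   0.022]
c2 [ 0.5991 -0.3793  0.022 ]
c3 [ 0.4694 -0.3865  0.022 ]
c4 [ 0.4523 -0.1773  0.022 ]
fun [ 0.5261 -0.2288  0.159 ]
tab [ 0.5349 -0.3767  0.064 ]
axA [0.7163 0.0705 0.21  ]
axB [0.5314 0.0686 0.21  ]
lip1 [0.6642 0.0303 0.24  ]
lip2 [0.6076 0.0301 0.24  ]
bk1 [0.6844 0.2125 0.24  ]
bk2 [0.5854 0.2092 0.24  ]
sizes [np.float64(0.13496569335862751), np.float64(0.20965537239502513), np.float64(0.12994572427134035), np.float64(0.209894449651518)] centre [ 0.527  -0.2783]
tray yaw 3.998974555457475
axle yaw 0.599668932737477 0.18493514283113432
pan yaw 0.32361935509015505 0.18061115656258012
```
Stand yaw ~0.5°. Axle origin: pan center x ≈0.636, bar x=0.529 → +0.11 = 0.639. y = 0.07. Stand origin ≈(0.637,0.069). Pour spot: (0.637, 0.001). Jar axis now: funnel (0.526,-0.229). Tray yaw +4° convention: d=(+y direction of tray)... arctan2(-dx,dy): tray's +y axis = (-sin yaw, cos yaw); yaw=+4° → +y axis tilts to -x: c1+c4 mid=(0.5197,-0.1737); c2+c3 mid=(0.5343,-0.383). Yes. Jar at centre+50*(−.07,1)=(.5235,-.2284). OK matches.

The measurements agree with the given sizes (tray 130x210, pan outline, pad heights 0.244/0.175, funnel about 0.155–0.159). The stand origin is near (0.637, 0.069) at yaw about 0.5°. The jar is at (0.525,-0.229), the tray yaw is +4° and the tab is at (0.534,-0.376). I'll grip the tab across its 45 mm width, turning first and then moving over it.

{"fn": "nudge_tcp", "kwargs": {
  "moves": [
    {"spin": -0.12},
    {"spin": -0.12},
    {"spin": -0.12},
    {"spin": -0.12},
    {"spin": -0.12},
    {"spin": -0.12},
    {"spin": -0.12},
    {"spin": -0.12},
    {"spin": -0.12},
    {"spin": -0.12},
    {"spin": -0.11},
    {}
  ],
  "finger_gap": 0.085,
  "squeeze": 20
}}

```text
time: 1.1
position: [0.2024, -0.5909, 0.222]
tool_rot: [0.682, 0.732, 0.0, -0.0]
ft_force: [-0.4, -1.2, 0.5]
grip_width: 0.0851
grip_force: 0.0
```

{"fn": "nudge_tcp", "kwargs": {
  "moves": [
    {"sx": 0.016,"sy": 0.029},
    {"sx": 0.016,"sy": 0.029},
    {"sx": 0.016,"sy": 0.029},
    {"sx": 0.016,"sy": 0.029},
    {"sx": 0.016,"sy": 0.029},
    {"sx": 0.016,"sy": 0.029},
    {"sx": 0.016,"sy": 0.029},
    {"sx": 0.016,"sy": 0.029},
    {"sx": 0.016,"sy": 0.029},
    {"sx": 0.016,"sy": 0.029},
    {"sx": 0.016,"sy": 0.029},
    {"sx": 0.014,"sy": 0.028},
    {},
    {}
  ]
}}

```text
time: 2.27
position: [0.5366, -0.3764, 0.222]
tool_rot: [0.682, 0.731, -0.0, -0.0]
ft_force: [-0.1, -0.7, -0.0]
grip_width: 0.0848
grip_force: 0.0
```

Add to h.py:
```python
def goto(x,y,z,yaw=None):
    o=robot.get_obs();r=R.from_quat(o['tool_rot']);a=r.as_matrix()[:,0];y0=np.degrees(np.arctan2(a[1],a[0]))
    print('yaw',y0,'d tool',np.round(r.inv().apply(np.array([x,y,z])-o['position']),4),'turn',None if yaw is None else -np.radians(yaw-y0),'t',o['time'])
```

```bash
python3 -c "
from h import *
goto(.534,-.376,.036,94)"
```

```text
yaw 94.01794304584936 d tool [ 0.0005 -0.0024  0.186 ] turn 0.0003131652279077065 t 2.2667
```

{"fn": "nudge_tcp", "kwargs": {
  "moves": [
    {"sy": -0.0024,"sz": 0.03},
    {"sz": 0.03},
    {"sz": 0.03},
    {"sz": 0.03},
    {"sz": 0.03},
    {"sz": 0.02},
    {"sz": 0.016},
    {},
    {}
  ]
}}

```text
time: 3.02
position: [0.5315, -0.3784, 0.0357]
tool_rot: [0.683, 0.73, -0.0, -0.001]
ft_force: [0.4, -0.0, 0.3]
grip_width: 0.0852
grip_force: 0.0
```

{"fn": "nudge_tcp", "kwargs": {
  "moves": [
    {},
    {},
    {},
    {},
    {},
    {},
    {},
    {}
  ],
  "finger_gap": 0.02,
  "squeeze": 25
}}

```text
time: 3.68
position: [0.5332, -0.378, 0.0368]
tool_rot: [0.682, 0.731, -0.0, 0.0]
ft_force: [-0.6, 0.3, 1.4]
grip_width: 0.0451
grip_force: 25.0
```

Run:
```python
from h import *
import cv2
c=robot.camera('top')['img'];cv2.imwrite('pics/t1.png',cv2.resize(c[125:245,180:420,::-1],(800,400),interpolation=cv2.INTER_CUBIC))
goto(.637,-.144,.036,90.4)
```

```text
yaw 93.96283684559847 d tool [0.2262 0.1198 0.0008] turn 0.06218323366706212 t 3.7333
```

View pics/t1.png

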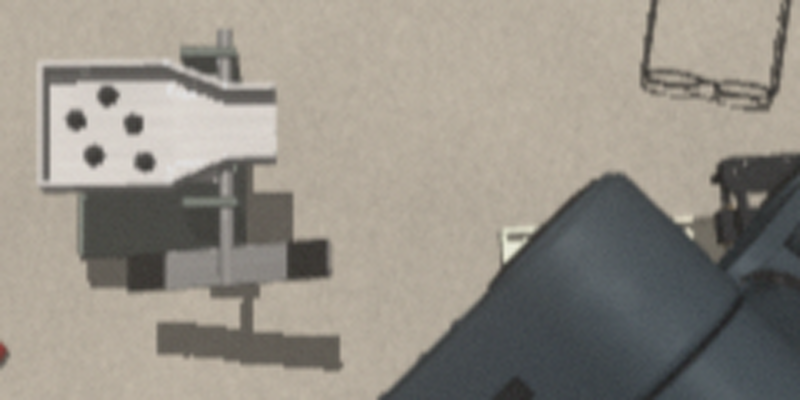

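The grip closed at 45.1 mm, the tab's width. The picture shows the arm over the funnel with the pan unchanged. I'll slide diagonally, stop about 25 mm short, and then square up.

{"fn": "nudge_tcp", "kwargs": {
  "moves": [
    {"sx": 0.003,"sy": 0.002},
    {"sx": 0.006,"sy": 0.004},
    {"sx": 0.01,"sy": 0.006},
    {"sx": 0.012,"sy": 0.007},
    {"sx": 0.012,"sy": 0.007},
    {"sx": 0.012,"sy": 0.007},
    {"sx": 0.012,"sy": 0.007},
    {"sx": 0.012,"sy": 0.007},
    {"sx": 0.012,"sy": 0.007},
    {"sx": 0.012,"sy": 0.007},
    {"sx": 0.012,"sy": 0.007},
    {"sx": 0.012,"sy": 0.007},
    {"sx": 0.012,"sy": 0.007},
    {"sx": 0.012,"sy": 0.007},
    {"sx": 0.012,"sy": 0.007},
    {"sx": 0.012,"sy": 0.007},
    {"sx": 0.01,"sy": 0.006},
    {"sx": 0.008,"sy": 0.004},
    {"sx": 0.003,"sy": 0.001},
    {}
  ]
}}

```text
time: 5.4
position: [0.6341, -0.1741, 0.0368]
tool_rot: [0.682, 0.731, 0.0, 0.001]
ft_force: [1.4, -1.1, 2.1]
grip_width: 0.0448
grip_force: 25.0
```

{"fn": "nudge_tcp", "kwargs": {
  "moves": [
    {"spin": 0.01},
    {"spin": 0.01},
    {"spin": 0.01},
    {"spin": 0.01},
    {"spin": 0.01},
    {"spin": 0.012},
    {},
    {}
  ]
}}

```text
time: 6.07
position: [0.6317, -0.1735, 0.0367]
tool_rot: [0.705, 0.709, -0.0, -0.002]
ft_force: [-4.5, 1.4, 7.1]
grip_width: 0.0445
grip_force: 25.0
```

Run:
```python
from h import *
import cv2
goto(.637,-.144,.036,90.4)
c=robot.camera('side')['img'];cv2.imwrite('pics/s1.png',cv2.resize(c[140:280,185:385,::-1],(800,560),interpolation=cv2.INTER_CUBIC))
c=robot.camera('top')['img'];cv2.imwrite('pics/t2.png',cv2.resize(c[125:245,180:420,::-1],(800,400),interpolation=cv2.INTER_CUBIC))
```

```text
yaw 90.33589402743891 d tool [0.0294 0.0055 0.0008] turn -0.0011188602913842392 t 6.0667
```

View pics/s1.png

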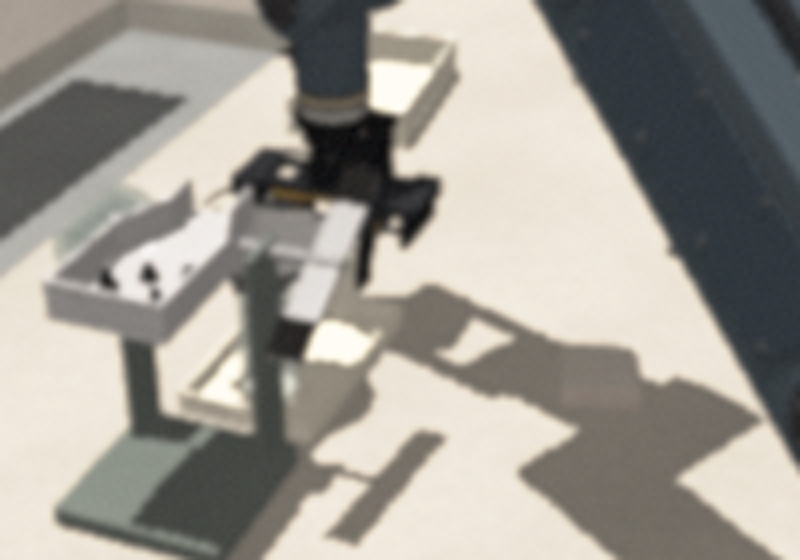

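View pics/t2.png

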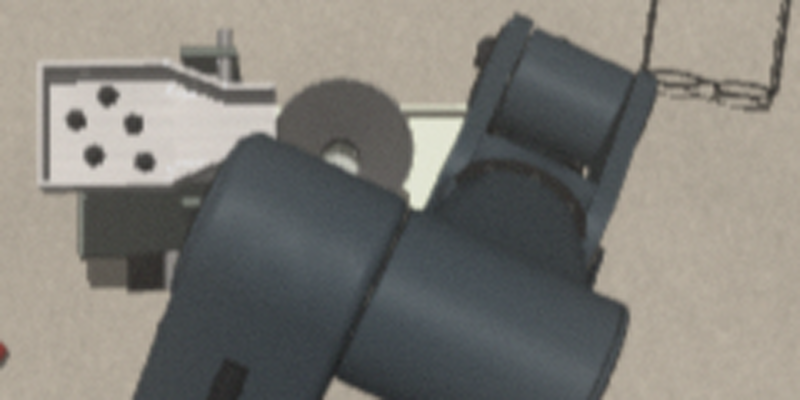

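The funnel is seated and upright, just in front of the lip, with its circle centre at top px (283.4,169.1). I'll push to the stop with a small x correction.

Run:
```python
from h import *
print(onz('top',283.4,169.1,.159), onz('top',262.5,162.2,.225))
```

```text
[ 0.63361097 -0.02585002  0.159     ] [0.6389584  0.03039431 0.225     ]
```

{"fn": "nudge_tcp", "kwargs": {
  "moves": [
    {"sx": 0.004,"sy": 0.001},
    {"sx": 0.006,"sy": 0.001},
    {"sx": 0.006,"sy": 0.001},
    {"sx": 0.005,"sy": 0.001},
    {"sx": 0.004,"sy": 0.001},
    {"sx": 0.002},
    {"sx": 0.002},
    {"sx": 0.002},
    {},
    {}
  ]
}}

```text
time: 7.0
position: [0.6389, -0.146, 0.0368]
tool_rot: [0.705, 0.709, -0.0, 0.002]
ft_force: [0.2, -5.4, 1.8]
grip_width: 0.0446
grip_force: 25.0
```

```bash
python3 -c "
from h import *
goto(.637,-.144,.036,90.4)"
```

```text
yaw 90.36653382375157 d tool [ 0.002  -0.0018  0.0008] turn -0.0005840949635879797 t 7.0
```

{"fn": "nudge_tcp", "kwargs": {
  "moves": [
    {"sx": 0.002},
    {"sx": 0.002},
    {},
    {}
  ]
}}

```text
time: 7.33
position: [0.6405, -0.1452, 0.0373]
tool_rot: [0.704, 0.71, -0.001, 0.005]
ft_force: [1.9, -12.9, 0.6]
grip_width: 0.0445
grip_force: 25.1
```

Run:
```python
from h import *
import cv2
goto(.637,-.144,.036,90.4)
c=robot.camera('top')['img'][:,:,::-1];cv2.imwrite('pics/t3.png',cv2.resize(c[125:245,180:420],(800,400),interpolation=cv2.INTER_CUBIC))
```

```text
yaw 90.42927735315335 d tool [ 0.0012 -0.0035  0.0013] turn 0.0005109862087950496 t 7.3333
```

View pics/t3.png

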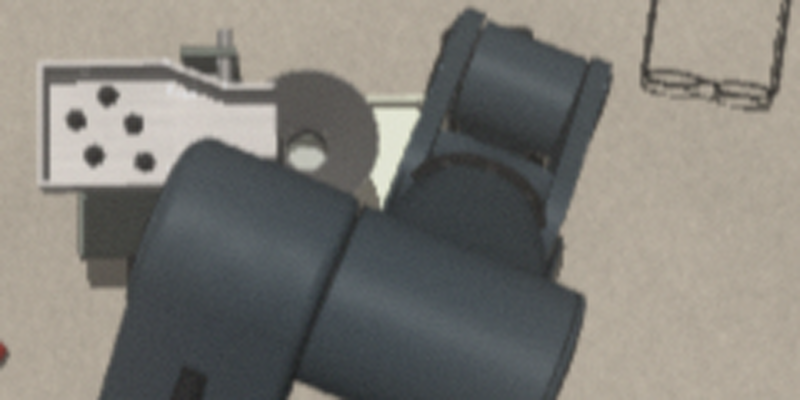

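The tray is against the stop: 13 N of reaction, with the funnel circle centred at top px (272.9,166.7), about (0.640, 0.004). Next I'll relax the push, release and rise.

{"fn": "nudge_tcp", "kwargs": {
  "moves": [
    {"sx": -0.002,"sy": -0.001},
    {"sx": -0.002,"sy": -0.001},
    {},
    {}
  ]
}}

```text
time: 7.72
position: [0.6384, -0.1459, 0.037]
tool_rot: [0.706, 0.708, 0.001, 0.003]
ft_force: [4.2, -6.0, 0.3]
grip_width: 0.0446
grip_force: 25.0
```

{"fn": "nudge_tcp", "kwargs": {
  "moves": [
    {},
    {},
    {},
    {},
    {},
    {"sz": -0.02},
    {"sz": -0.03},
    {"sz": -0.03},
    {"sz": -0.03},
    {"sz": -0.03},
    {"sz": -0.03},
    {"sz": -0.03},
    {"sz": -0.03},
    {"sz": -0.03},
    {}
  ],
  "finger_gap": 0.08
}}

```text
time: 8.97
position: [0.6393, -0.1443, 0.3041]
tool_rot: [0.704, 0.71, 0.003, 0.006]
ft_force: [1.0, 0.2, 1.8]
grip_width: 0.08
grip_force: 0.0
```

Run:
```python
from h import *
print(onz('top',272.9,166.7,.159))
goto(.5295,.006,.27,90.4)
```

```text
[0.64020099 0.00278109 0.159     ]
yaw 90.42185696303065 d tool [ 0.1513 -0.1091  0.032 ] turn 0.0003814759693714043 t 8.9667
```

{"fn": "nudge_tcp", "kwargs": {
  "moves": [
    {"sy": -0.03},
    {"sy": -0.03},
    {"sy": -0.03},
    {"sy": -0.019},
    {"sx": 0.03},
    {"sx": 0.03},
    {"sx": 0.03},
    {"sx": 0.03},
    {"sx": 0.031},
    {"sz": 0.015},
    {"sz": 0.015},
    {},
    {}
  ],
  "finger_gap": 0
}}

```text
time: 10.05
position: [0.5251, 0.0072, 0.2657]
tool_rot: [0.704, 0.71, -0.001, -0.001]
ft_force: [0.1, 0.1, -0.1]
grip_width: 0.0039
grip_force: 0.0
```

Run:
```python
from h import *
goto(.5295,.006,.25,90.4)
```

```text
yaw 90.42458160807232 d tool [-0.0012  0.0045  0.0157] turn 0.00042902999629663014 t 10.05
```

{"fn": "nudge_tcp", "kwargs": {
  "moves": [
    {"sy": 0.0045,"sz": 0.006},
    {"sz": 0.006},
    {"sz": 0.004},
    {"sz": 0.003},
    {"sz": 0.003},
    {"sz": 0.003},
    {"sz": 0.003},
    {"sz": 0.003},
    {"sz": 0.003},
    {"sz": 0.003},
    {"sz": 0.003},
    {"sz": 0.003},
    {"sz": 0.003},
    {"sz": 0.003},
    {"sz": 0.002},
    {}
  ]
}}

```text
time: 11.38
position: [0.5323, 0.0046, 0.2166]
tool_rot: [0.705, 0.71, 0.0, 0.003]
ft_force: [1.5, -2.5, 4.9]
grip_width: 0.0004
grip_force: 1.7
```

{"fn": "nudge_tcp", "kwargs": {
  "moves": [
    {"sz": 0.002},
    {"sz": 0.002},
    {"sz": 0.002},
    {"sz": 0.002},
    {"sz": 0.002},
    {"sz": 0.002},
    {"sz": 0.002},
    {"sz": 0.002},
    {"sz": 0.002},
    {"sz": 0.002},
    {},
    {},
    {}
  ]
}}

```text
time: 12.47
position: [0.5322, 0.006, 0.1966]
tool_rot: [0.705, 0.709, 0.001, 0.002]
ft_force: [1.8, -2.1, 6.1]
grip_width: 0.0001
grip_force: 2.9
```

Contact is good at 5–6 N. I'll keep going slowly to the end stop.

{"fn": "nudge_tcp", "kwargs": {
  "moves": [
    {"sz": 0.002},
    {"sz": 0.002},
    {"sz": 0.002},
    {"sz": 0.002},
    {"sz": 0.002},
    {"sz": 0.002},
    {"sz": 0.002},
    {"sz": 0.002},
    {"sz": 0.002},
    {"sz": 0.002},
    {},
    {},
    {},
    {},
    {},
    {}
  ]
}}

```text
time: 13.8
position: [0.5322, 0.0073, 0.1849]
tool_rot: [0.705, 0.71, 0.003, 0.003]
ft_force: [-12.3, 3.1, 58.0]
grip_width: 0.0004
grip_force: 24.9
```

Run:
```python
from h import *
import cv2
c=robot.camera('side')['img'][:,:,::-1];a=cv2.resize(c[150:280,185:315],(400,400),interpolation=cv2.INTER_CUBIC)
c=robot.camera('top')['img'][:,:,::-1];b=cv2.resize(c[120:220,185:285],(400,400),interpolation=cv2.INTER_CUBIC)
cv2.imwrite('pics/p1.png',cv2.hconcat([a,b]))
```

```text
(no output)
```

View pics/p1.png

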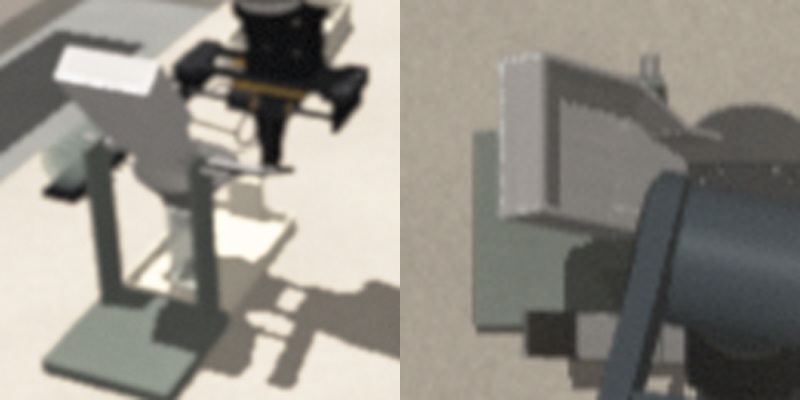

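The pan is fully tipped (58 N on the end stop) and its back part is empty. The spout is hidden by the arm. I'll ease off, rise and turn for the rear pad, then check numerically for dark blobs.

{"fn": "nudge_tcp", "kwargs": {
  "moves": [
    {"sz": -0.01},
    {"sz": -0.02},
    {"sz": -0.03},
    {"sz": -0.03},
    {"sz": -0.03},
    {"sx": -0.03,"sz": -0.03},
    {"sx": -0.03,"sy": -0.03},
    {"sx": -0.03,"sy": -0.03},
    {"sx": -0.03,"sy": -0.03},
    {"sx": -0.03,"sy": -0.03},
    {"sx": -0.03},
    {"sx": -0.03},
    {"sx": -0.03},
    {}
  ]
}}

```text
time: 15.07
position: [0.4145, -0.2365, 0.3247]
tool_rot: [0.706, 0.708, -0.001, 0.001]
ft_force: [-0.3, 0.4, -0.1]
grip_width: 0.0004
grip_force: 0.0
```

Run:
```python
from h import *
import cv2
c=robot.camera('side')['img'][:,:,::-1];a=cv2.resize(c[160:260,215:315],(400,400),interpolation=cv2.INTER_CUBIC)
c=robot.camera('top')['img'][:,:,::-1];b=cv2.resize(c[130:200,235:305],(400,400),interpolation=cv2.INTER_CUBIC)
cv2.imwrite('pics/p2.png',cv2.hconcat([a,b]))
goto(.5295,.131,.32,0.4)
```

```text
yaw 90.25162446438138 d tool [0.3622 0.1174 0.0049] turn 1.5682066851689414 t 15.1667
```

View pics/p2.png

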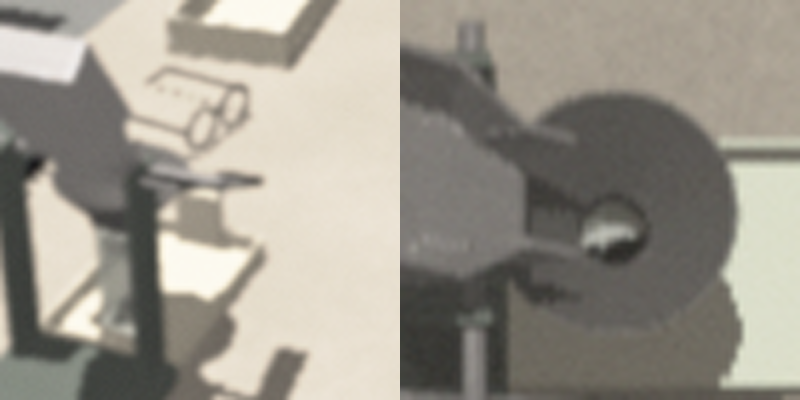

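The pan is empty down to its lip, the funnel sits straight and dark shapes lie under the stem. I have no more pictures to view, so I'll check for block-dark pixels numerically in the funnel and jar.

Run:
```python
from h import *
import cv2
g0=cv2.imread('pics/top0.png',0);print('block level',g0[150:176,198:232].min(), 'funnel',g0[195:205,350:365].mean())
np.set_printoptions(linewidth=220)
g=cv2.cvtColor(robot.camera('top')['img'],cv2.COLOR_RGB2GRAY)
print(g[156:184,254:284])
s=cv2.cvtColor(robot.camera('side')['img'],cv2.COLOR_RGB2GRAY)
x,y=proj('side',[.640,.003,.005]).round().astype(int);print(x,y);print(s[y-26:y+8,x-11:x+10])
```

```text
block level 50 funnel 82.46666666666667
[[ 81  78  80  82  80  81  82  84  83  82  81  85  83  81  84  82  85  84  85  84  85  84  87  83  84  85  86  84  89  87]
 [ 83  83  83  84  84  82  85  83  83  82  82  83  82  80  82  83  84  85  85  83  83  83  82  85  84  86  86  86  88  86]
 [102  89  80  82  83  84  85  84  83  83  81  81  85  82  84  81  83  83  80  85  82  83  83  85  87  86  84  86  87  87]
 [120 105  81  82  83  84  83  83  84  84  82  84  85  83  81  84  84  85  81  80  83  87  84  84  84  87  85  86  87  89]
 [125 120  95  76  75  82  84  83  83  80  84  82  81  81  81  83  84  84  84  83  86  84  83  86  86  86  88  88  85  87]
 [123 122 105  70  65  73  76  79  82  82  83  82  82  84  83  81  84  84  84  83  84  84  85  85  86  88  87  86  87  88]
 [121 121 103  69  61  61  67  74  75  82  83  82  83  84  80  81  82  83  85  83  87  84  83  85  84  87  87  89  87  89]
 [122 120 105  68  59  62  60  63  63  75  82  82  84  83  81  76  80  74  74  78  83  84  88  89  87  86  90  88  86  88]
 [121 122 106  70  61  59  57  63  63  66  74  77  80  82  81  74  72  67  6
[... 4651 characters left out ...]
11]
 [244 223 179 153 157 171 161 137 126 123 130 126 103  76  66  62  63  62  67  83 111]
 [247 237 220 192 169 162 157 152 150 158 166 162 128  87  68  62  64  60  65  82 110]
 [246 246 240 222 178 153 152 157 166 173 184 182 144  93  68  63  61  62  65  81 111]
 [233 239 239 218 174 148 143 147 150 155 166 166 134  92  68  61  63  64  63  81 111]
 [182 201 211 191 159 145 143 142 140 140 143 141 114  82  66  63  62  62  62  78 107]
 [129 145 154 148 137 135 141 140 137 138 136 126 105  78  68  63  63  63  62  77 101]
 [117 121 123 115 113 117 126 128 127 130 132 127 103  79  68  64  62  62  64  75 100]
 [131 132 122 104  89  89  97 101 110 115 119 116 102  79  68  62  62  61  64  78 103]]
```

The funnel cone holds no block-dark pixels. The floor area visible through the stem is block-dark, and the ray geometry puts that on the jar floor. Next I'll level the pan with the wrist turned so the gripper body clears the raised pan.

{"fn": "nudge_tcp", "kwargs": {
  "moves": [
    {"spin": 0.12},
    {"spin": 0.12},
    {"spin": 0.12},
    {"spin": 0.12},
    {"spin": 0.12},
    {"spin": 0.12},
    {"spin": 0.12},
    {"spin": 0.12},
    {"spin": 0.12},
    {"spin": 0.12},
    {"spin": 0.12},
    {"spin": 0.12},
    {"spin": 0.12},
    {"spin": 0.008},
    {}
  ]
}}

```text
time: 16.52
position: [0.4143, -0.23, 0.3249]
tool_rot: [1.0, 0.007, -0.0, -0.0]
ft_force: [0.5, -0.0, 0.0]
grip_width: 0.0005
grip_force: 0.0
```

Run:
```python
from h import *
goto(.5295,.131,.32,0.4)
```

```text
yaw 0.8147451108497292 d tool [ 0.1203 -0.3593  0.0052] turn 0.007238667740876632 t 16.5167
```

{"fn": "nudge_tcp", "kwargs": {
  "moves": [
    {"sy": -0.03,"spin": 0.007},
    {"sy": -0.03},
    {"sy": -0.03},
    {"sy": -0.03},
    {"sy": -0.03},
    {"sy": -0.03},
    {"sy": -0.03},
    {"sy": -0.03},
    {"sy": -0.03},
    {"sy": -0.03},
    {"sy": -0.03},
    {"sy": -0.03},
    {"sx": 0.03},
    {"sx": 0.03},
    {"sx": 0.03},
    {"sx": 0.03},
    {},
    {}
  ]
}}

```text
time: 18.02
position: [0.5336, 0.1293, 0.3242]
tool_rot: [1.0, 0.003, -0.001, -0.0]
ft_force: [-0.4, -0.8, 0.5]
grip_width: 0.0006
grip_force: 0.0
```

Run:
```python
from h import *
goto(.5295,.131,.26,0.4)
```

```text
yaw 0.3138163226909448 d tool [-0.004  -0.0017  0.0642] turn -0.0015041889305193405 t 18.0167
```

{"fn": "nudge_tcp", "kwargs": {
  "moves": [
    {"sx": -0.004,"sy": -0.0017,"sz": 0.02},
    {"sz": 0.02},
    {"sz": 0.02},
    {"sz": 0.005},
    {"sz": 0.005},
    {"sz": 0.005},
    {"sz": 0.005},
    {"sz": 0.005},
    {"sz": 0.005},
    {"sz": 0.005},
    {"sz": 0.005},
    {"sz": 0.005},
    {"sz": 0.005},
    {"sz": 0.005},
    {"sz": 0.005},
    {"sz": 0.003},
    {},
    {}
  ]
}}

```text
time: 19.52
position: [0.5283, 0.1302, 0.2012]
tool_rot: [1.0, 0.001, -0.001, 0.0]
ft_force: [-0.3, 0.2, 0.2]
grip_width: 0.0002
grip_force: 0.0
```

{"fn": "nudge_tcp", "kwargs": {
  "moves": [
    {"sz": 0.003},
    {"sz": 0.003},
    {"sz": 0.003},
    {}
  ]
}}

```text
time: 19.85
position: [0.529, 0.1305, 0.1925]
tool_rot: [1.0, 0.001, -0.0, -0.0]
ft_force: [-0.1, 0.4, -0.4]
grip_width: 0.0003
grip_force: 0.0
```

{"fn": "nudge_tcp", "kwargs": {
  "moves": [
    {"sz": 0.003},
    {"sz": 0.003},
    {"sz": 0.002},
    {"sz": 0.002},
    {},
    {}
  ]
}}

```text
time: 20.35
position: [0.5295, 0.1306, 0.1856]
tool_rot: [1.0, 0.002, 0.001, 0.0]
ft_force: [-4.9, -0.6, 16.7]
grip_width: -0.0001
grip_force: 7.6
```

Run:
```python
from h import *
import cv2
np.set_printoptions(linewidth=220)
g0=cv2.imread('pics/side0.png',0);c=robot.camera('side')['img'];g=cv2.cvtColor(c,cv2.COLOR_RGB2GRAY)
cv2.imwrite('pics/lv.png',c[:,:,::-1])
print('pan-region diff to start',cv2.absdiff(g0,g)[195:230,197:235].mean())
```

```text
pan-region diff to start 30.746616541353383
```

{"fn": "nudge_tcp", "kwargs": {
  "moves": [
    {"sz": 0.002},
    {"sz": 0.002},
    {"sz": 0.002},
    {},
    {}
  ]
}}

```text
time: 20.82
position: [0.5297, 0.1306, 0.1849]
tool_rot: [1.0, 0.002, 0.002, 0.0]
ft_force: [-13.2, -1.0, 48.7]
grip_width: 0.0005
grip_force: 21.1
```

{"fn": "nudge_tcp", "kwargs": {
  "moves": [
    {"sz": -0.02},
    {"sz": -0.03},
    {"sz": -0.03},
    {"sz": -0.03},
    {"sz": -0.03},
    {"sx": -0.03},
    {"sx": -0.03,"sy": 0.03},
    {"sx": -0.03,"sy": 0.03},
    {"sx": -0.03,"sy": 0.03},
    {"sy": 0.03},
    {"sy": 0.03},
    {"sy": 0.03},
    {"sy": 0.03},
    {"sy": 0.03},
    {"sy": 0.03},
    {"sy": 0.03},
    {"sy": 0.03},
    {"sy": 0.03},
    {}
  ]
}}

```text
time: 22.4
position: [0.4124, -0.2335, 0.3166]
tool_rot: [1.0, -0.001, 0.001, 0.002]
ft_force: [0.6, 0.2, -0.3]
grip_width: 0.0005
grip_force: 0.0
```

Run:
```python
from h import *
import cv2
np.set_printoptions(linewidth=220)
for n in('top','side'):
    c=robot.camera(n)['img'][:,:,::-1];cv2.imwrite(f'pics/{n}9.png',c)
    a,b=cv2.imread(f'pics/{n}0.png',0),cv2.cvtColor(c,cv2.COLOR_BGR2GRAY)
    d=(cv2.absdiff(a,b)>25).astype(np.uint8)
    k,_,st,_=cv2.connectedComponentsWithStats(d)
    print(n,[tuple(map(int,s)) for s in st[1:] if s[4]>=5])
c=cv2.imread('pics/top9.png',0);print(c[150:190,262:292:1])
```

```text
top [(255, 146, 70, 61, 2823), (209, 150, 7, 8, 43), (299, 154, 5, 1, 5), (199, 157, 7, 8, 42), (217, 158, 6, 8, 40), (205, 168, 7, 8, 44), (220, 170, 7, 7, 42), (292, 187, 268, 233, 31253), (334, 193, 6, 1, 6), (174, 306, 142, 114, 7139), (301, 334, 37, 12, 258), (339, 335, 9, 12, 54), (297, 339, 4, 4, 7), (344, 338, 18, 9, 104), (251, 358, 22, 27, 106), (296, 402, 3, 8, 8), (276, 417, 5, 3, 7)]
side [(314, 0, 79, 204, 6546), (409, 0, 9, 39, 177), (424, 0, 41, 82, 1768), (388, 39, 10, 6, 47), (408, 42, 12, 8, 79), (390, 46, 5, 35, 71), (408, 94, 17, 7, 88), (403, 100, 23, 22, 239), (403, 107, 2, 3, 5), (419, 108, 6, 15, 73), (415, 123, 12, 11, 71), (399, 124, 3, 10, 19), (402, 124, 9, 22, 102), (393, 135, 48, 79, 1959), (335, 163, 107, 170, 5489), (255, 173, 72, 78, 2037), (440, 179, 24, 11, 94), (482, 182, 20, 13, 138), (476, 193, 36, 44, 671), (246, 195, 16, 8, 65), (442, 195, 22, 21, 205), (482, 202, 8, 13, 47), (219, 205, 8, 12, 67), (229, 205, 6, 5, 20), (225, 204, 24, 45, 484), (254, 205, 7, 7, 37), (208, 207, 8, 7, 43), (493, 209, 3, 7, 16), (426, 210, 16, 14, 138), (372, 212, 13, 10, 27), (254, 215, 3, 3, 5), (390, 214, 3, 3, 5), (389, 219, 4, 3, 5), (429, 232, 8, 7, 17), (444, 240, 20, 5, 40), (413, 264, 4, 5, 18), (469, 274, 24, 11, 140), (495, 286, 3, 2, 5), (407, 290, 52, 21, 383), (475, 292, 29, 19, 352)]
[[120  90  83 ... 161 159 156]
 [103  86  84 ... 160 156 157]
 [ 83  83  83 ... 158 157 161]
 ...
 [105 105 107 ... 101 107 105]
 [103 107 104 ... 103 105 105]
 [106 105 105 ... 104 105 106]]
```

Run:
```python
import cv2,numpy as np
c=cv2.imread('pics/top9.png',0)
for r in c[162:182,262:284]:print(*r)
m=(c[140:215,255:330]<57).astype(np.uint8);k,_,s,_=cv2.connectedComponentsWithStats(m);print([(int(a[0]+255),int(a[1]+140),*map(int,a[2:])) for a in s[1:]])
g=cv2.imread('pics/top9.png',0)
ed=[(int(np.argmax(np.abs(np.diff(g[y,285:330].astype(int))))+285)) for y in (150,155,160,166,172,178)];print('funnel right edge',ed)
s=cv2.imread('pics/side9.png',0)
for r in s[200:246:2,222:248]:print(*r)
```

```text
165 97 83 84 82 85 83 84 85 81 82 84 85 83 84 85 86 88 88 88 89 88
165 100 85 82 81 83 84 80 80 77 79 77 85 86 86 92 88 90 87 90 87 86
163 95 83 85 82 85 82 75 72 69 67 71 76 77 88 91 92 88 89 88 88 90
172 94 82 84 85 82 76 65 75 76 76 76 72 65 78 89 91 88 91 85 89 90
182 93 77 84 84 74 66 79 88 89 88 88 80 71 67 78 88 89 91 89 90 89
182 95 66 84 78 72 82 91 93 90 90 90 90 83 73 67 88 89 92 91 91 89
181 94 67 80 76 90 105 108 114 102 103 98 98 91 87 72 83 88 92 90 89 91
182 97 67 80 78 109 120 135 150 145 146 141 130 108 88 83 75 89 92 92 88 91
170 90 68 83 85 128 147 162 177 176 176 173 152 138 99 84 80 88 93 92 91 90
146 84 66 87 104 152 171 175 175 162 149 138 120 127 84 62 80 89 90 91 94 93
109 74 67 88 111 151 146 145 155 118 93 70 61 64 57 61 87 93 93 95 93 95
80 64 65 88 100 113 83 84 108 69 55 46 50 48 51 69 93 95 92 94 92 93
67 61 66 88 98 86 70 71 68 50 46 49 50 53 70 90 96 96 95 92 95 93
62 63 65 87 95 98 87 83 68 57 53 55 63 74 87 99 94 94 95 96 93 94
63 62 69 87 91 97 93 95 88 78 78 78 80 93 94 94 93 98 94 94 95 92
59 62 66 89 95 94 94 94 94 93 93 95 96 94 93 96 96 95 94
[... 1998 characters left out ...]
8 158 202 221 223 224 225 226 229 225 205 167 142 137 157 188 198 181 163 153 151 153 153 140 116
63 90 146 197 220 222 224 228 225 209 174 154 156 180 213 237 243 237 203 163 148 149 144 133 120 100
62 81 135 193 222 226 222 204 173 146 150 179 216 238 246 249 247 231 188 152 145 145 131 112 101 89
59 73 127 192 216 203 172 146 143 168 209 237 247 248 244 232 211 175 154 157 158 144 120 108 105 96
61 69 118 170 178 157 137 143 178 228 246 249 249 249 245 222 177 151 157 168 160 136 122 124 130 125
62 64 82 110 127 130 145 172 199 225 235 239 243 245 246 245 241 220 178 153 152 158 165 173 184 181
63 63 64 69 75 80 86 92 100 112 125 136 150 165 181 199 211 192 159 144 145 148 144 141 143 138
```

```bash
python3 -c "
from rig import robot
print(robot.hand_in())"
```

```text
the job is handed in; nothing more can be done
None
```

I handed the job in at about 22 s with the pan empty and level again, the jar upright against the stop with the funnel seated, and no spill or moved bystander seen; the stand's cheek partly hid the jar, so I inferred that all five blocks are in it rather than counting them, and the hand-in gave no verdict.

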